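# Clamp a milling blank: run the nut down by hand, tighten it with the spanner

## Task

Secure the white blank in the bench clamp: with the fingers, turn the square nut clockwise until it turns no further with ease, then take the spanner from its blue rest, put it on the nut and tighten clockwise until it comes up solid. Lay the spanner back flat across both black ribs of its rest without dropping it, and leave the other objects on the bench where they are.

Things in the scene. Friction and masses are not known exactly. Their poses are not given: they have to be found in the camera images.
- clamp: Fixed bench clamp. Origin on the bench on the vertical axis of the nut. Its aluminium base plate (190 x 110 x 14 mm) spans x -55 to +135 mm; a white round blank (diameter 98 mm, top at z 62 mm) stands on the +x side, centred at x +77 mm; a blue clamp strap (92 x 38 mm, x -44 to +48 mm) crosses above, its top at z 74 mm. A dark stud of 18 mm diameter comes up through the nut, its top at z 126 mm. Nothing stands higher than the base plate on the -x side beyond x -44 mm.
- nut: Bright steel square nut captive on the clamp, 36 mm across flats, 40 mm high, with vertical axis. Origin at its centre, 96 mm above the bench (it spans z 76 to 116 mm and does not rise or fall as it turns). Its x and y axes are normal to its flats. It is turned clockwise seen from above to tighten.
- run_down (a joint): Easy part of the nut's turn, rad, grows clockwise: starts between 0 and 0.55, ends at 1.5, where the nut becomes stiff. Resistance about 0.12 N m. At 1.5, with tighten at 0, the nut's x axis is turned +0.35 rad (anticlockwise from above) from the clamp's x axis. Turning back anticlockwise would loosen it.
- tighten (a joint): Stiff part of the nut's turn, rad, after run_down is at its end; grows clockwise from 0 to a solid stop at 0.7. Resistance about 0.7 N m, stays where it is left. This part is for the spanner, not the fingers.
- rest: Fixed blue spanner rest, plate 190 x 150 x 6 mm. Origin on the bench. Two black rubber ribs run along its y (140 mm long, 14 mm wide, tops at z 22 mm) at x -45 and x +60 mm. At the start the spanner lies across both ribs, mid-handle near the rest's origin, jaws to +x.
- spanner_mid (a point): Middle of the spanner's handle, half-way up (7 mm above its underside), where it is gripped; x points along the handle to the jaws, z up. Flat steel open-ended spanner, about 200 mm long, 14 mm thick all over, 0.25 to 0.45 kg; handle 20 mm wide, x -70 to +65 mm; a head 62 mm wide (72 mm at the flared tips). Centre of mass about 30 mm towards the jaws. Lying on its rest this point is 29 mm above the bench.
- spanner_jaw (a point): Centre of the spanner's jaw opening, 105 mm from spanner_mid along its x, same height. It belongs on the nut's axis. The opening is 40 mm wide (2 mm play each side of the nut), parallel for 36 mm with its closed end 22 mm behind this point; the tips flare out to about 57 mm, ending 29 mm ahead. It fits on the nut from the side or from above, with the spanner's x parallel to any of the nut's flats; it turns about 0.12 rad on the nut before it bites.
- jar: Small jar with blue cap, diameter 60, height 75 mm, a bystander. Origin under its centre.
- blank: Spare white blank, a loose disc of diameter 98, height 20 mm, a bystander. Origin under its centre.
- driver: Orange-handled screwdriver, 180 mm, lying, a bystander.
- cup: Glass cup, diameter 70, height 80 mm, a bystander. Origin under its centre.
Not all that is in view belongs to the job. Of the things that look like the part that bears spanner_mid, the smaller one is meant.

How it is judged:
By the outcome, as a careful person would: the job done as asked, in the order asked, and still so for the second after the job is handed in, with the robot touching nothing.
It also fails if it takes over 72 s, if anything falls off the work surface, if the arm or the gripper's body presses on something with over 40 N, if the wrist force passes 120 N, or if a joint passes its speed limit or range.

## Robot

A 6-joint arm with a two-finger parallel gripper is mounted at the origin on the work surface. World frame = base frame: x ahead of the robot, y to its left, z up, the work surface at z = 0. Lengths are in m, angles in rad, forces in N, time in s.
With the tool pointing down it reaches from about 0.275 to 0.775 m from the base axis. Payload 14.6 kg.
Tool frame: the origin (TCP) lies midway between the tips of the shut fingers; the grasp point (between the pads) lies 19 mm behind it; z points along the fingers, y is the line along which they close (so a half turn about z gives the same grasp; the last joint's range is limited). The gripper opens to 85 mm and grips with 20 to 120 N. Pads are 22 mm wide; open, the fingers measure 114 mm over their backs; the gripper's body (76 mm by 85 mm) begins 54 mm behind the grasp point. The pads swing forward as they close: fully open they stand 13 mm farther back than shut.
Start: joints at [1.016, 0.263, -0.048, 1.259, 0, 1.415], TCP at [0.204, 0.484, 0.199] pointing down, gripper open.
Joint ranges: [-2.65, 2.65], [-0.89, 1.7], [-1.18, 1.37], [-2.13, 2.11], [-1.35, 1.29], [-3.14, 3.14]. Speed limits (rad/s): [1.89, 1.89, 2.57, 2.79, 3.14, 3.14].

## Interface

Orientations are given as a unit quaternion [x, y, z, w].
In Python, from rig import env gives the robot as it stands.
- The arm moves only by the tool send_rows, never from a script. Its argument "rows" is one flat list of numbers, 7 for each row, row after row: the shift along the tool's x, y, z in cm, then the turn, a rotation vector about the tool's x, y, z in degrees, then the closure in counts, from 0 (fully open) to 255 (shut). A call has 1 to 10 rows; each row shifts and turns the commanded pose from where the row before left it, along the tool's axes as they then stand; what a row does not reach is not made up. A row lasts 1/8 s, in which the tool goes at most 62.5 mm and 10.7 degrees, less where a joint would pass 70% of its speed; a pose out of reach is approached as far as the arm can. A call is refused whole if a number of a shift passes 6.25 or a number of a turn 10.7, either way. A call with a gripper value outside its range is refused whole. The fingers move at their own pace and stop on an object; "force" is the grip in N (left out, the last holds). Time passes only in rows, so rows that do not move let the fingers close. It gives the time, the measured TCP pose, the force, the opening and the grip force at its end, in the units of the state.
- env.read_state(): the state, without advancing time (a new reading comes with each control period).
- env.read_camera(name): name is "scene" or "top"; returns the picture (400x640x3 uint8, blue, green, red); there is no depth.
- env.get_calibration(name): a dict with "camera_matrix" (3x3 intrinsics, pixels), "k1" (the pictures are not rectified: a ray, as slopes to the right and down, at radius r is drawn at 1 + k1 r^2 times it, then the intrinsics apply), "R" (3x3) and "t" (3): a world point X has camera coordinates R X + t. Camera axes: x right, y down, z forward; pixel columns grow to the right and rows downward; lengths in m; the calibration is good to about 2 mm. A picture is of the moment at which its call begins. get_calibration takes no time and is no camera call.
- env.close_job(): hands the job in; it is judged then, once.
The state is a dict: "t": time; "joints": joint angles; "joint_velocities": joint speeds; "effort": joint torques, N m; "position": TCP position; "tcp_rot": TCP orientation; "ft_force": force on the tool from outside, world axes, zero at the start; "ft_torque": the same for the moment, N m; "finger_gap": finger opening in m; "grip_force": force on a finger pad.
Only numpy, scipy, OpenCV 4.12 (cv2) and the standard library are available. Lean on these libraries where they do the work, as an engineer would, in place of code of your own. Each camera call takes 0.05 s, during which the arm holds its last target. There are 200 camera calls.

## Working session

There is one attempt and no reset: what is moved stays moved. The work goes in short steps, Python scripts to look and compute and a tool call to move; the robot and the scene stay as the last step left them, time stands still between calls to the robot, and variables do not carry over. Pictures are saved under pics/ and viewed, at most 10 in all, crops included, and the job is handed in when it is done.

Besides the shell and the picture viewer there is one more tool, called by a JSON object that holds its "op" and its "data". send_rows: Moves the arm, as the interface text tells. Its arguments: {"type":"object","properties":{"rows":{"type":"array"},"force":{"type":"number"}},"required":["rows"]}

```bash
mkdir -p pics; ls; python3 - <<'E'
from rig import env
import cv2,numpy as np
for n in("scene","top"):
    im=env.read_camera(n); cv2.imwrite(f"pics/{n}0.png",im)
    c=env.get_calibration(n); print(n,c)
s=env.read_state(); print(s)
E
```

```text
pics
scene {'camera_matrix': array([[484.49733976,   0.        , 315.62342684],
       [  0.        , 484.49733976, 196.13329914],
       [  0.        ,   0.        ,   1.        ]]), 'k1': -0.00529931542028782, 'R': array([[-0.85071166,  0.52527042, -0.0195103 ],
       [ 0.35428366,  0.54557672, -0.75949268],
       [-0.38829468, -0.65302146, -0.65022321]]), 't': array([ 0.49710537, -0.13038639,  1.73935944])}
top {'camera_matrix': array([[380.80389962,   0.        , 316.71346633],
       [  0.        , 380.80389962, 200.21735182],
       [  0.        ,   0.        ,   1.        ]]), 'k1': 0.024141163133590566, 'R': array([[ 0.00134156, -0.99972621, -0.02336016],
       [-0.99064725,  0.00185865, -0.13643521],
       [ 0.13644128,  0.02332471, -0.99037353]]), 't': array([0.01568175, 0.55690388, 0.98263394])}
{'t': 0.1, 'joints': array([ 1.01566826e+00,  2.63491671e-01, -4.88069391e-02,  1.25942812e+00,
        2.24406522e-05,  1.41549973e+00]), 'joint_velocities': array([ 9.18545502e-04, -7.98652074e-05,  2.04838707e-03,  3.44058662e-04,
       -1.74293040e-03, -1.65194872e-03]), 'effort': array([ 8.72213772e-03, -6.38574529e+01,  3.85062683e+01,  9.90174827e-03,
        2.09475629e-04, -2.27170892e-05]), 'position': array([0.20422385, 0.48337396, 0.19878903]), 'tcp_rot': array([ 1.98586730e-01,  9.80083208e-01, -4.32259108e-04, -1.72312492e-04]), 'ft_force': array([ 0.47082944,  0.29770349, -0.1320155 ]), 'ft_torque': array([-0.04400452, -0.00066706, -0.01647406]), 'grip_force': 0.0, 'finger_gap': 0.08547191289005528}
```

View pics/scene0.png

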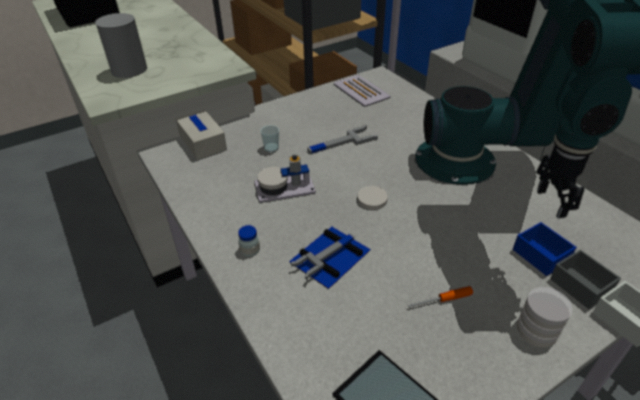

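View pics/top0.png

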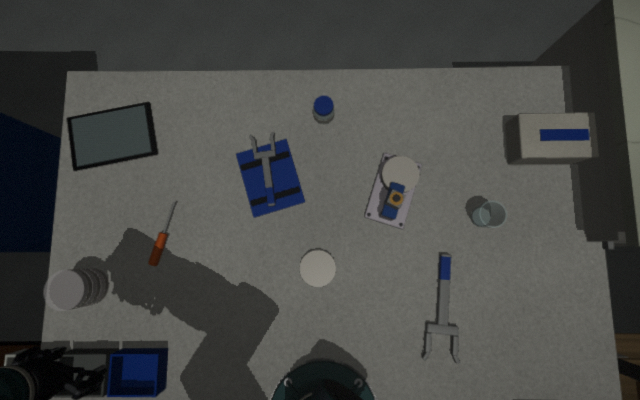

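The scene shows two spanner-like things. One lies on the blue rest at top (265,170), scene (325,257). The other is bigger, with a blue handle end, and lies on the bare bench at top (443,305), scene (343,138). The one on the rest is smaller and lies across the ribs, so it fits the description. I'll confirm that in one crop that also shows the clamp (nut at top (396,198)).

```bash
cat > h.py <<'E'
import numpy as np,cv2
from rig import env
from scipy.spatial.transform import Rotation as Rot
def ray(n,uv):
    c=env.get_calibration(n); K=c["camera_matrix"]
    uv=np.atleast_2d(np.array(uv,float))
    d=np.c_[(uv[:,0]-K[0,2])/K[0,0],(uv[:,1]-K[1,2])/K[1,1]]
    s=d.copy()
    for _ in range(8): s=d/(1+c["k1"]*(s**2).sum(1,keepdims=True))
    R,t=c["R"],c["t"]
    return -R.T@t,np.c_[s,np.ones(len(s))]@R
def onplane(n,uv,z):
    o,d=ray(n,uv); return o+d*((z-o[2])/d[:,2])[:,None]
def proj(n,X):
    c=env.get_calibration(n); K=c["camera_matrix"]
    p=np.atleast_2d(X)@c["R"].T+c["t"]; s=p[:,:2]/p[:,2:]
    s=s*(1+c["k1"]*(s**2).sum(1,keepdims=True)); return s*[K[0,0],K[1,1]]+[K[0,2],K[1,2]]
def rel(pos,q=None):
    """tool-axes shift (cm) and rotvec (deg) from measured pose"""
    s=env.read_state(); R=Rot.from_quat(s["tcp_rot"])
    out=R.inv().apply(np.array(pos)-s["position"])*100
    r=None if q is None else np.degrees((R.inv()*q).as_rotvec())
    return out,r
def down(yaw):
    "tool z down, tool y axis along world angle yaw"
    y=np.array([np.cos(yaw),np.sin(yaw),0]);z=np.array([0,0,-1.]);x=np.cross(y,z)
    return Rot.from_matrix(np.c_[x,y,z])
E
python3 - <<'E'
import cv2,numpy as np
from h import *
t=cv2.imread("pics/top0.png");s=cv2.imread("pics/scene0.png")
R=lambda a,w,h:cv2.resize(a,(w,h),interpolation=cv2.INTER_CUBIC)
a=R(t[120:220,230:310],400,500)[:, :]; b=R(t[145:235,358:430],400,500)
cv2.imwrite("pics/c1.png",np.hstack([a,b]))
# rest: blue mask top and corners
hsv=cv2.cvtColor(t,cv2.COLOR_BGR2HSV)
m=((hsv[...,0]>105)&(hsv[...,0]<130)&(hsv[...,1]>150)&(hsv[...,2]>60)).astype(np.uint8)
m2=m*0;m2[125:225,228:312]=m[125:225,228:312]
pts=cv2.findNonZero(m2);r=cv2.minAreaRect(pts);print("rest",r);bx=cv2.boxPoints(r)
print(onplane("top",bx,0.006))
m3=m*0;m3[150:235,360:425]=m[150:235,360:425]
r=cv2.minAreaRect(cv2.findNonZero(m3));print("strap",r);bx=cv2.boxPoints(r);print(onplane("top",bx,.074), onplane("top",[r[0]],.074))
E
```

```text
rest ((269.633056640625, 177.61009216308594), (64.94062042236328, 52.77622985839844), 73.3007583618164)
[[0.69329891 0.24724013 0.006     ]
 [0.73680809 0.10476554 0.006     ]
 [0.55888485 0.05083705 0.006     ]
 [0.51690723 0.19022033 0.006     ]]
strap ((393.10003662109375, 200.1999969482422), (12.965337753295898, 32.57146072387695), 18.434947967529297)
[[ 0.5170742  -0.15214876  0.074     ]
 [ 0.59740133 -0.18042434  0.074     ]
 [ 0.5865406  -0.21170544  0.074     ]
 [ 0.50652667 -0.18318353  0.074     ]] [[ 0.55167403 -0.18182269  0.074     ]]
```

View pics/c1.png

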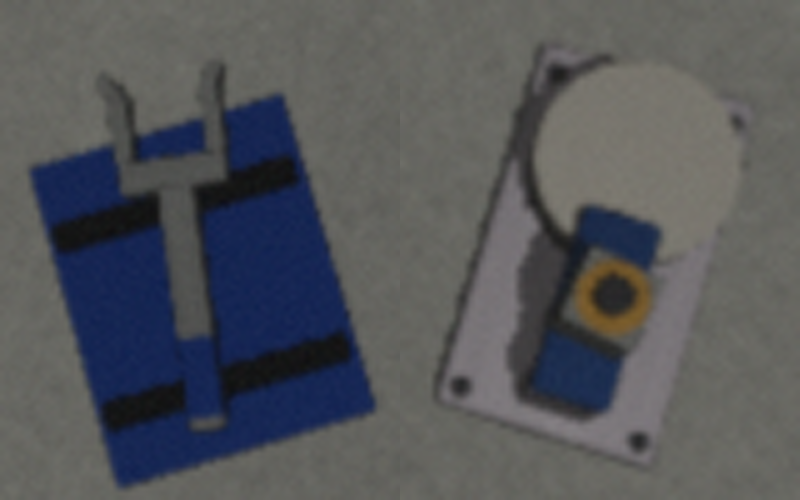

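The enlarged crop confirms it: the left object is the plain smaller spanner across both ribs, with its jaws up-image, so I'll use that one. On the right, the nut sits on the strap with the stud at about (396.7,197.7). Next I'll measure the axes.

```bash
python3 - <<'E'
from h import *
t=cv2.imread("pics/top0.png");s=cv2.imread("pics/scene0.png")
L=lambda p:[(x/5+230-.4,y/5+120-.4) for x,y in p]
C=lambda p:[((x-400)/5.5556+358-.4,y/5.5556+145-.4) for x,y in p]
P=onplane("top",C([(540,45),(748,105),(655,465),(438,400)]),.014);print("plate",P)
ax=(P[0]+P[1]-P[2]-P[3]);th=np.arctan2(ax[1],ax[0]);print("yaw",th,np.arctan2(*(P[0]-P[1]+P[3]-P[2])[:2])*-1)
c=P.mean(0);print("origin est",c[:2]-.040*np.array([np.cos(th),np.sin(th)]))
print("stud",onplane("top",C([(615,293)]),.126))
N=onplane("top",C([(592,248),(665,270),(630,355),(565,318)]),.116);print("nut corners",N,N.mean(0))
for i in range(4):
    e=N[(i+1)%4]-N[i];print(np.linalg.norm(e),np.arctan2(e[1],e[0]))
# spanner mask
hsv=cv2.cvtColor(t,cv2.COLOR_BGR2HSV)
H=onplane("top",L([(207,412),(205,400),(182,200),(175,165)]),.036);print("handle ax",H)
J=onplane("top",L([(122,192),(228,180),(132,152),(222,150),(103,77),(217,65)]),.036);print("head",J)
q=np.degrees
# other view: scaled scene crops
R=lambda a:cv2.resize(a,None,fx=6,fy=6,interpolation=cv2.INTER_CUBIC)
a=R(s[145:205,245:325]);b=R(s[222:292,283:375])
cv2.imwrite("pics/c2.png",cv2.resize(s[145:205,245:325],(800,600),interpolation=cv2.INTER_CUBIC))
for i,yy in enumerate((200,195,188,182,176,170,165,160,156)):
    row=hsv[yy,250:285]; print(yy,''.join('#' if p[1]<110 and p[2]>55 else '.' for p in row))
E
```

```text
plate [[ 0.69322063 -0.16742006  0.014     ]
 [ 0.66199439 -0.26947738  0.014     ]
 [ 0.4832848  -0.21838488  0.014     ]
 [ 0.51503307 -0.11382162  0.014     ]]
yaw -0.2853322926559816 -0.2958393868531265
origin est [ 0.5500005  -0.18101693]
stud [[ 0.55154838 -0.18050058  0.126     ]]
nut corners [[ 0.5732454  -0.17274595  0.116     ]
 [ 0.56326222 -0.20467388  0.116     ]
 [ 0.52532773 -0.18819355  0.116     ]
 [ 0.54185546 -0.16006036  0.116     ]] [ 0.5509227  -0.18141844  0.116     ]
0.03345229581478032 -1.8738439502592037
0.041359718007494495 2.7317521118806165
0.03262886149212692 1.039632403136242
0.03385634635198309 -0.3840610713148317
handle ax [[0.55261898 0.13869693 0.036     ]
 [0.55914537 0.13989342 0.036     ]
 [0.66959987 0.15444469 0.036     ]
 [0.6892624  0.15866246 0.036     ]]
head [[0.67420541 0.18745853 0.036     ]
 [0.68071374 0.12940879 0.036     ]
 [0.69668174 0.18246917 0.036     ]
 [0.69760151 0.13297127 0.036     ]
 [0.73927144 0.19945862 0.036     ]
 [0.74580473 0.13650175 0.036     ]]
200 ...................................
195 ...................................
188 ...................................
182 ...............#######.............
176 ..............#######..............
170 .............#######...............
165 ............#######................
160 ............#######................
156 ....#################..............
```

View pics/c2.png

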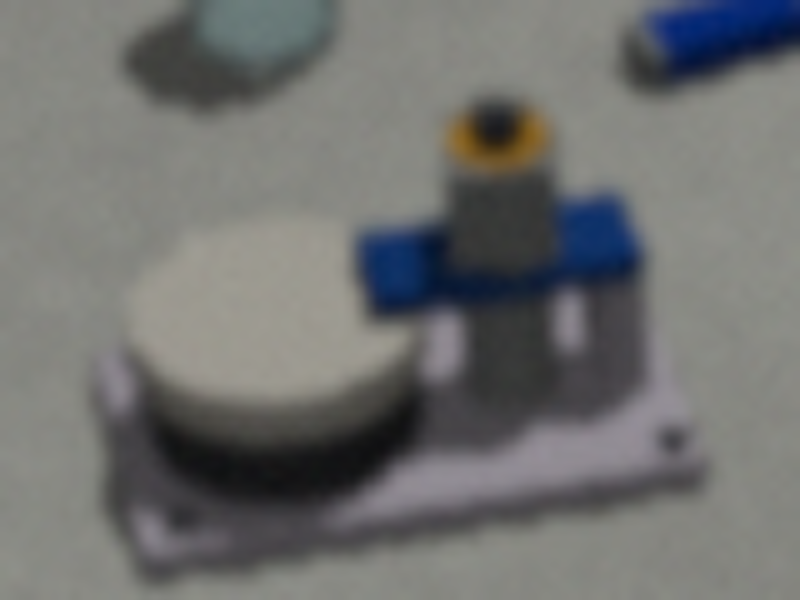

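The scene view shows the nut with one face nearly square to the camera, so its flats are at about -0.45 rad. The nut axis is at about (0.551,-0.181), the clamp yaw is -0.29, and about 1.06 rad of run-down remains. The spanner's mid-handle is at about (0.611,0.148) with yaw 0.15. I'll start moving.

```bash
python3 - <<'E'
from h import *
print(rel([.551,-.181,.16],down(1.12)))
E
```

```text
(array([-57.80474934, -47.69496879,   3.91298081]), array([-0.05269904, -0.00817658,  2.9200702 ]))
```

{"op": "send_rows", "data": {"rows": [-2,-1.7,0,0,0,0,0,-4,-3.3,0,0,0,0,0,-4,-3.3,0,0,0,0,0,-4,-3.3,0,0,0,0,0,-4,-3.3,0,0,0,0,0,-4,-3.3,0,0,0,0,0,-4,-3.3,0,0,0,0,0,-4,-3.3,0,0,0,0,0,-4,-3.3,0,0,0,0,0,-4,-3.3,0,0,0,0,0], "force": 50}}

```text
t: 1.35
position: [0.4326, 0.0448, 0.1991]
tcp_rot: [0.199, 0.98, 0.0, -0.0]
ft_force: [-0.0, 1.4, -0.2]
finger_gap: 0.0855
grip_force: 0.0
```

{"op": "send_rows", "data": {"rows": [-4,-3.3,0,0,0,0,0,-4,-3.3,0,0,0,0,0,-4,-3.3,1,0,0,0,0,-4,-3.2,1,0,0,0,0,-3.8,-3.1,1,0,0,0,0,0,0,1,0,0,3,0,0,0,0,0,0,0,0]}}

```text
t: 2.22
position: [0.5509, -0.1799, 0.1581]
tcp_rot: [0.224, 0.975, 0.0, -0.001]
ft_force: [0.2, 0.4, -0.0]
finger_gap: 0.0857
grip_force: 0.0
```

```bash
python3 - <<'E'
from h import *
s=env.read_state();print(s["t"],s["position"],s["joints"])
print(rel([.551,-.181,.08],down(1.12)))
im=env.read_camera("scene");cv2.imwrite("pics/c3.png",cv2.resize(im[90:210,235:395],(800,600),interpolation=cv2.INTER_CUBIC))
E
```

```text
2.225 [ 0.55091989 -0.17986133  0.15813459] [-4.56175148e-01  3.72735896e-01  3.51440687e-03  1.20382461e+00
  6.44771060e-05 -3.68273075e-03]
(array([-0.07456469, -0.09947304,  7.8133034 ]), array([ 0.00427825, -0.12888422, -0.09718294]))
```

View pics/c3.png

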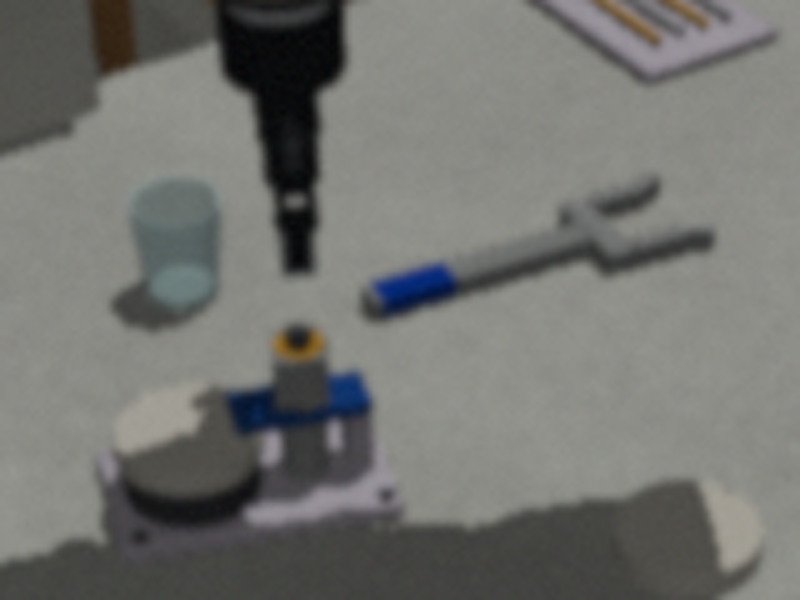

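The crop shows the gripper right above the nut, finger pair in line with the camera and stud at crop (298,335). Next: descend and grip.

{"op": "send_rows", "data": {"rows": [-0.1,-0.1,3,0,0,0,0,0,0,3,0,0,0,0,0,0,1.5,0,0,0,0,0,0,0.3,0,0,0,255,0,0,0,0,0,0,255,0,0,0,0,0,0,255,0,0,0,0,0,0,255,0,0,0,0,0,0,255], "force": 40}}

```text
t: 3.28
position: [0.5529, -0.1826, 0.0839]
tcp_rot: [0.224, 0.975, -0.001, 0.002]
ft_force: [-7.3, -4.3, 23.7]
finger_gap: 0.0156
grip_force: 47.5
```

```bash
python3 - <<'E'
from h import *
s=env.read_state()
for k in("t","position","joints","ft_force","ft_torque","finger_gap","grip_force"):print(k,np.round(s[k],4))
E
```

```text
t 3.275
position [ 0.5529 -0.1826  0.0839]
joints [-0.4578  0.4133 -0.1404  1.0126 -0.002  -0.0053]
ft_force [-7.2597 -4.2927 23.6635]
ft_torque [-0.7979  1.4614 -0.0304]
finger_gap 0.0156
grip_force 47.5325
```

```bash
python3 - <<'E'
from h import *
a=env.read_camera("scene");b=env.read_camera("top")
R=lambda x:cv2.resize(x,(400,400),interpolation=cv2.INTER_CUBIC)
cv2.imwrite("pics/c4.png",np.hstack([R(a[130:210,255:335]),R(b[150:230,355:435])]))
E
```

```text
(no output)
```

View pics/c4.png

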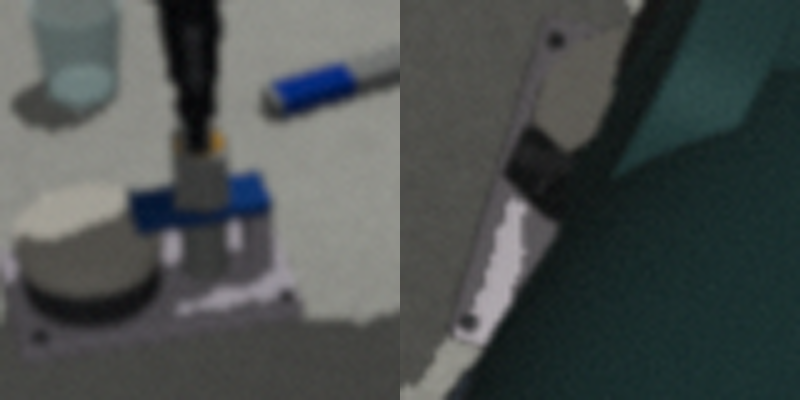

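```bash
python3 - <<'E'
from h import *
n=[.551,-.181]
print("stud top",proj("scene",[[*n,.126],[*n,.116],[*n,.076]]),"TCP then",proj("scene",[[.551,-.18,.158],[.551,-.18,.171]]))
s=env.read_state();print("now",proj("scene",[s["position"],s["position"]+[0,0,.032]]))
c=env.get_calibration("scene");print("cam",-c["R"].T@c["t"])
E
```

```text
stud top [[294.16533552 155.92119412]
 [294.31448637 158.43413754]
 [294.89899321 168.28121786]] TCP then [[293.8355532  147.88857521]
 [293.63527191 144.49998478]]
now [[294.02430573 166.29535965]
 [293.54522051 158.39314452]]
cam [1.14447111 0.94586007 1.04164304]
```

```bash
python3 - <<'E'
from h import *
p=np.array([.2042,.4834,.1988]); y=np.array([np.cos(1.171),np.sin(1.171),0])
for dz in(0,.013,.03,.045): print(dz,proj("scene",[p+[0,0,dz]+y*.045,p+[0,0,dz]-y*.045]))
s=cv2.imread("pics/scene0.png")
cv2.imwrite("pics/c5.png",cv2.resize(s[145:225,525:605],(600,600),interpolation=cv2.INTER_CUBIC))
E
```

```text
0 [[553.3234054  230.34575245]
 [535.15365237 206.16240077]]
0.013 [[554.92913727 226.51852429]
 [536.54777388 202.37881461]]
0.03 [[557.06384674 221.42976204]
 [538.39947205 197.35269427]]
0.045 [[558.98108618 216.85870133]
 [540.06088987 192.84238646]]
```

View pics/c5.png

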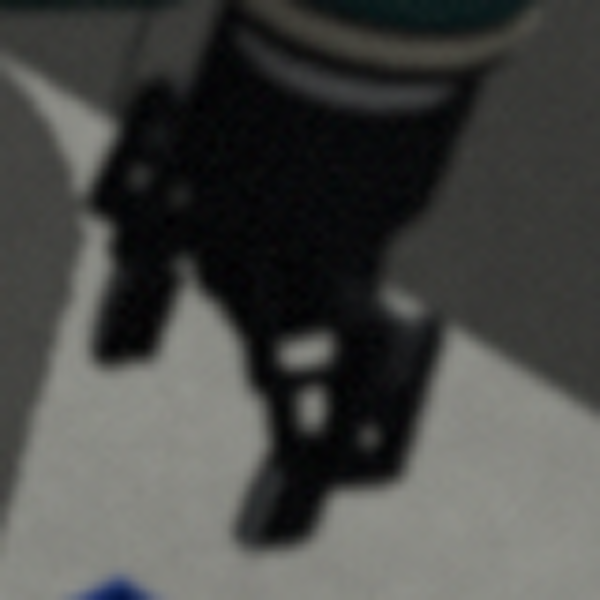

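The images show the true fingertips about 30 mm farther back than the reported TCP: 43 mm with the fingers open, where 13 mm was stated. This matches the contact I just made. The tips closed on the stud above the nut, at z≈0.116, while the TCP read 0.084. I'll allow for this by adding 30 mm to the depth, then reopen and go lower.

{"op": "send_rows", "data": {"rows": [0,0,-0.3,0,0,0,0,0,0,0,0,0,0,0,0,0,0,0,0,0,0,0,0,0,0,0,0,0,0,0,0,0,0,0,0]}}

```text
t: 4.0
position: [0.5519, -0.1811, 0.084]
tcp_rot: [0.224, 0.975, 0.0, -0.0]
ft_force: [-0.8, 0.6, 0.8]
finger_gap: 0.0855
grip_force: 0.0
```

```bash
python3 - <<'E'
from h import *
s=env.read_state()
for k in("t","position","ft_force","finger_gap"):print(k,np.round(s[k],4))
print(rel([.551,-.181,.05],down(1.12)))
E
```

```text
t 4.0
position [ 0.5519 -0.1811  0.084 ]
ft_force [-0.8262  0.6417  0.8147]
finger_gap 0.0855
(array([ 0.0863818 , -0.02947793,  3.40320074]), array([ 0.00101881, -0.01577808, -0.07487237]))
```

{"op": "send_rows", "data": {"rows": [0.1,0,1.5,0,0,0,0,0,0,1.7,0,0,0,0,0,0,0.2,0,0,0,0,0,0,0,0,0,0,255,0,0,0,0,0,0,255,0,0,0,0,0,0,255,0,0,0,0,0,0,255], "force": 40}}

```text
t: 4.88
position: [0.5511, -0.1818, 0.0511]
tcp_rot: [0.224, 0.974, -0.001, 0.0]
ft_force: [-4.6, -5.4, 7.5]
finger_gap: 0.0354
grip_force: 40.1
```

```bash
python3 - <<'E'
from h import *
s=env.read_state()
for k in("t","position","joints","ft_force","ft_torque","finger_gap","grip_force"):print(k,np.round(s[k],4))
E
```

```text
t 4.875
position [ 0.5511 -0.1818  0.0511]
joints [-0.458   0.4374 -0.1973  0.9347 -0.002  -0.0053]
ft_force [-4.5597 -5.358   7.4783]
ft_torque [-0.9819  0.8756  0.1086]
finger_gap 0.0354
grip_force 40.1473
```

Gap 35.4 mm, so the nut is gripped on its flats. Now I'll turn it clockwise, watching the torque.

{"op": "send_rows", "data": {"rows": [0,0,0,0,0,5,255,0,0,0,0,0,8,255,0,0,0,0,0,8,255,0,0,0,0,0,8,255,0,0,0,0,0,8,255,0,0,0,0,0,8,255,0,0,0,0,0,3,255,0,0,0,0,0,0,255]}}

```text
t: 5.88
position: [0.5514, -0.1817, 0.0511]
tcp_rot: [0.602, 0.799, -0.001, 0.001]
ft_force: [-3.2, -3.4, 6.9]
finger_gap: 0.0351
grip_force: 40.4
```

```bash
cat >> h.py <<'E'
def st():
    s=env.read_state();R=Rot.from_quat(s["tcp_rot"]).as_matrix()
    print("t",s["t"],"pos",s["position"].round(4),"yaw_y",np.arctan2(R[1,1],R[0,1]).round(4),"tilt",R[:2,2].round(3),"F",s["ft_force"].round(1),"T",s["ft_torque"].round(3),"gap",s["finger_gap"].round(4),"g",round(s["grip_force"],1),"j",s["joints"].round(3))
E
python3 -c "from h import *;st()"
```

```text
Traceback (most recent call last):
  File "h.py", line 30, in st
    print("t",s["t"],"pos",s["position"].round(4),"yaw_y",np.arctan2(R[1,1],R[0,1]).round(4),"tilt",R[:2,2].round(3),"F",s["ft_force"].round(1),"T",s["ft_torque"].round(3),"gap",s["finger_gap"].round(4),"g",round(s["grip_force"],1),"j",s["joints"].round(3))
                                                                                                                                                                                  ^^^^^^^^^^^^^^^^^^^^^
AttributeError: 'float' object has no attribute 'round'
```

{"op": "send_rows", "data": {"rows": [0,0,0,0,0,3,255,0,0,0,0,0,2,255]}}

```text
t: 6.12
position: [0.5514, -0.1817, 0.0511]
tcp_rot: [0.636, 0.772, -0.0, 0.001]
ft_force: [-2.5, -5.2, 6.3]
finger_gap: 0.0354
grip_force: 39.9
```

```bash
sed -i 's/s\["finger_gap"\].round(4)/round(float(s["finger_gap"]),4)/' h.py; python3 -c "from h import *;st()"
```

```text
t 6.125 pos [ 0.5514 -0.1817  0.0511] yaw_y 0.1919 tilt [ 0.001 -0.002] F [-2.5 -5.2  6.3] T [-0.809  0.515  0.09 ] gap 0.0354 g 39.9 j [-0.458  0.437 -0.197  0.934 -0.001  0.921]
```

{"op": "send_rows", "data": {"rows": [0,0,0,0,0,2,255,0,0,0,0,0,2,255]}}

```text
t: 6.38
position: [0.5514, -0.1817, 0.0511]
tcp_rot: [0.663, 0.749, -0.0, 0.001]
ft_force: [-2.3, -4.7, 7.1]
finger_gap: 0.0356
grip_force: 39.9
```

```bash
python3 -c "from h import *;st()"
```

```text
t 6.375 pos [ 0.5514 -0.1817  0.0511] yaw_y 0.1224 tilt [ 0.001 -0.002] F [-2.3 -4.7  7.1] T [-0.826  0.477  0.115] gap 0.0356 g 39.9 j [-0.458  0.437 -0.197  0.934 -0.001  0.991]
```

{"op": "send_rows", "data": {"rows": [0,0,0,0,0,2,255,0,0,0,0,0,0,255]}}

```text
t: 6.62
position: [0.5514, -0.1817, 0.0511]
tcp_rot: [0.675, 0.737, -0.0, 0.001]
ft_force: [-2.0, -4.5, 6.1]
finger_gap: 0.0351
grip_force: 40.3
```

```bash
python3 -c "from h import *;st()"
```

```text
t 6.625 pos [ 0.5514 -0.1817  0.0511] yaw_y 0.0878 tilt [ 0.001 -0.002] F [-2.  -4.5  6.1] T [-0.819  0.474 -0.073] gap 0.0351 g 40.3 j [-4.580e-01  4.370e-01 -1.970e-01  9.340e-01 -1.000e-03  1.025e+00]
```

{"op": "send_rows", "data": {"rows": [0,0,0,0,0,2,255,0,0,0,0,0,0,255]}}

```text
t: 6.88
position: [0.5515, -0.1817, 0.0511]
tcp_rot: [0.688, 0.726, -0.0, 0.001]
ft_force: [-1.9, -3.7, 6.0]
finger_gap: 0.0357
grip_force: 40.3
```

```bash
python3 -c "from h import *;st()"
```

```text
t 6.875 pos [ 0.5515 -0.1817  0.0511] yaw_y 0.053 tilt [ 0.001 -0.002] F [-1.9 -3.7  6. ] T [-0.807  0.442 -0.128] gap 0.0357 g 40.3 j [-4.58e-01  4.37e-01 -1.97e-01  9.34e-01 -1.00e-03  1.06e+00]
```

{"op": "send_rows", "data": {"rows": [0,0,0,0,0,1.5,255]}}

```text
t: 7.0
position: [0.5515, -0.1817, 0.0511]
tcp_rot: [0.697, 0.717, -0.0, 0.001]
ft_force: [-2.3, -4.3, 5.9]
finger_gap: 0.0352
grip_force: 39.4
```

```bash
python3 -c "from h import *;st()"
```

```text
t 7.0 pos [ 0.5515 -0.1817  0.0511] yaw_y 0.0275 tilt [ 0.001 -0.002] F [-2.3 -4.3  5.9] T [-0.918  0.474  0.753] gap 0.0352 g 39.4 j [-4.580e-01  4.370e-01 -1.970e-01  9.340e-01 -1.000e-03  1.085e+00]
```

{"op": "send_rows", "data": {"rows": [0,0,0,0,0,1.5,255]}}

```text
t: 7.12
position: [0.5515, -0.1817, 0.0511]
tcp_rot: [0.707, 0.707, -0.0, 0.001]
ft_force: [-2.4, -5.5, 6.7]
finger_gap: 0.0359
grip_force: 39.4
```

```bash
python3 -c "from h import *;st()"
```

```text
t 7.125 pos [ 0.5515 -0.1817  0.0511] yaw_y 0.0011 tilt [ 0.001 -0.002] F [-2.4 -5.5  6.7] T [-0.903  0.408  0.705] gap 0.0359 g 39.4 j [-4.580e-01  4.370e-01 -1.970e-01  9.340e-01 -1.000e-03  1.112e+00]
```

{"op": "send_rows", "data": {"rows": [0,0,0,0,0,1.5,255]}}

```text
t: 7.25
position: [0.5515, -0.1817, 0.0511]
tcp_rot: [0.716, 0.698, -0.0, 0.001]
ft_force: [-2.4, -4.7, 7.3]
finger_gap: 0.0353
grip_force: 39.3
```

```bash
python3 -c "from h import *;st()"
```

```text
t 7.25 pos [ 0.5515 -0.1817  0.0511] yaw_y -0.0251 tilt [ 0.001 -0.002] F [-2.4 -4.7  7.3] T [-0.901  0.441  0.671] gap 0.0353 g 39.3 j [-4.580e-01  4.370e-01 -1.970e-01  9.340e-01 -1.000e-03  1.138e+00]
```

The torque stepped from about 0.1 to 0.7 N m near yaw 0.03, so the easy part is done. I'll release the nut and go to the spanner.

{"op": "send_rows", "data": {"rows": [0,0,0,0,0,0,0,0,0,0,0,0,0,0,0,0,0,0,0,0,0,0,0,-3,0,0,0,0,0,0,-4,0,0,0,0,0,0,-4,0,0,-10,0,0,0,0,0,0,-10,0,0,0,0,0,0,-10,0,0,0,0,0,0,-10,0,0,0,0,0,0,-10,0]}}

```text
t: 8.5
position: [0.551, -0.1806, 0.1601]
tcp_rot: [0.351, 0.936, 0.0, -0.0]
ft_force: [1.1, 1.0, 0.6]
finger_gap: 0.0855
grip_force: 0.0
```

{"op": "send_rows", "data": {"rows": [0,0,0,0,0,-10,0,0,0,0,0,0,-10,0,0,0,0,0,0,-10,0,0,0,0,0,0,-10,0,0,0,0,0,0,-10,0,0,0,0,0,0,0,0]}}

```text
t: 9.25
position: [0.551, -0.1807, 0.1601]
tcp_rot: [-0.074, 0.997, 0.0, -0.0]
ft_force: [0.1, -0.3, -0.5]
finger_gap: 0.0857
grip_force: 0.0
```

```bash
python3 -c "
from h import *;st();print(rel([.611,.148,.10],down(1.72)))
im=env.read_camera('scene');cv2.imwrite('pics/sp.png',im)
im=env.read_camera('top');cv2.imwrite('pics/tp.png',im)
t=cv2.imread('pics/tp.png');h=cv2.cvtColor(t,cv2.COLOR_BGR2HSV)
print([h[y,268:268+1] for y in (170,)])
"
```

```text
t 9.25 pos [ 0.551  -0.1807  0.1601] yaw_y 1.7199 tilt [-0.  0.] F [ 0.1 -0.3 -0.5] T [-0.038  0.025  0.016] gap 0.0857 g 0.0 j [-0.457  0.371  0.006  1.206  0.    -0.606]
(array([-10.81408537,  31.61124455,   6.01428732]), array([ 0.0068384 , -0.00542276, -0.0046569 ]))
[array([[ 30,   9, 119]], dtype=uint8)]
```

{"op": "send_rows", "data": {"rows": [-1.5,4.6,0,0,0,0,0,-1.5,4.5,0,0,0,0,0,-1.5,4.5,0,0,0,0,0,-1.5,4.5,0,0,0,0,0,-1.6,4.5,0,0,0,0,0,-1.6,4.5,1,0,0,0,0,-1.6,4.5,2,0,0,0,0,0,0,3,0,0,0,0,0,0,0,0,0,0,0]}}

```text
t: 10.48
position: [0.6092, 0.1481, 0.0984]
tcp_rot: [-0.074, 0.997, -0.0, -0.002]
ft_force: [-0.5, -0.0, 0.2]
finger_gap: 0.0851
grip_force: 0.0
```

```bash
python3 - <<'E'
from h import *
st();print(rel([.611,.148,-.018],down(1.72)))
# refine spanner in scene view: grey mask on the earlier clear picture
a=env.read_camera("scene");b=env.read_camera("top")
R=lambda x:cv2.resize(x,(400,400),interpolation=cv2.INTER_CUBIC)
cv2.imwrite("pics/c6.png",np.hstack([R(a[200:300,280:380]),R(cv2.imread("pics/sp.png")[200:300,280:380])]))
E
```

```text
t 10.475 pos [0.6092 0.1481 0.0984] yaw_y 1.719 tilt [-0.004 -0.   ] F [-0.5 -0.   0.2] T [0.016 0.035 0.001] gap 0.0851 g 0.0 j [ 0.109  0.483  0.021  1.113 -0.    -0.04 ]
(array([-0.21553533, -0.0402348 , 11.6418836 ]), array([ 0.00622004, -0.21584451, -0.0577941 ]))
```

View pics/c6.png

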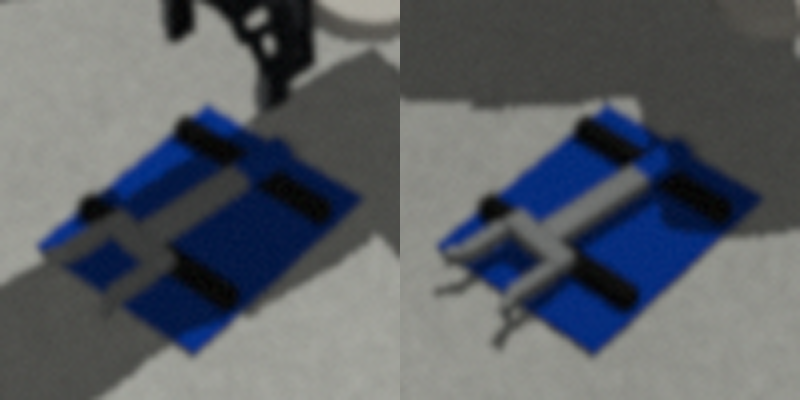

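```bash
python3 - <<'E'
from h import *
P=onplane("scene",[(308.8,253),(323.75,264.3),(292.5,263.7),(307.5,276.3)],.036);print(P)
m1=P[:2].mean(0);m2=P[2:].mean(0);print(m1,m2)
R=Rot.from_euler('z',.15).as_matrix()
print(proj("scene",(R@np.array([[65,31,7],[65,-31,7],[134,34,7],[134,-34,7]]).T/1000).T+[.611,.148,.029]))
E
```

```text
[[0.6890307  0.13440604 0.036     ]
 [0.67616476 0.19245476 0.036     ]
 [0.74729141 0.14424378 0.036     ]
 [0.73551535 0.20478043 0.036     ]]
[0.68259773 0.1634304  0.036     ] [0.74140338 0.17451211 0.036     ]
[[324.64919544 262.53092166]
 [310.22432864 250.09151156]
 [305.96974128 275.98739669]
 [290.334903   261.62190266]]
```

The right panel of the crop shows the spanner lying undisturbed: head corners at about (309,253) and (324,264), tips at (292,264) and (307,276) in full-picture pixels. Combining both views puts mid-handle at about (0.612,0.150). Descending to grip.

{"op": "send_rows", "data": {"rows": [-0.3,0.15,3.5,0,0,0,0,0,0,3.5,0,0,0,0,0,0,3,0,0,0,0,0,0,1.6,0,0,0,0,0,0,0,0,0,0,0]}}

```text
t: 11.2
position: [0.6135, 0.1494, -0.0156]
tcp_rot: [-0.074, 0.997, -0.0, -0.0]
ft_force: [0.3, -0.1, 0.6]
finger_gap: 0.0855
grip_force: 0.0
```

{"op": "send_rows", "data": {"rows": [0,0,0,0,0,0,255,0,0,0,0,0,0,255,0,0,0,0,0,0,255,0,0,0,0,0,0,255,0,0,0,0,0,0,255], "force": 110}}

```text
t: 11.82
position: [0.6137, 0.1498, -0.015]
tcp_rot: [-0.075, 0.997, -0.0, 0.0]
ft_force: [-2.5, -1.3, 8.8]
finger_gap: 0.0177
grip_force: 108.8
```

```bash
python3 -c "
from h import *;st()"
```

```text
t 11.825 pos [ 0.6137  0.1498 -0.015 ] yaw_y 1.7207 tilt [ 0.001 -0.   ] F [-2.5 -1.3  8.8] T [-0.172  0.49  -0.015] gap 0.0177 g 108.8 j [ 0.111  0.573 -0.15   0.847 -0.    -0.039]
```

Gripped (gap 17.7 mm at 109 N). I'll lift it, square it to the nut and carry it over.

{"op": "send_rows", "data": {"rows": [0,0,-1,0,0,0,255,0,0,-2,0,0,0,255,0,0,-3,0,0,0,255,0,0,-3,0,0,4,255,0,0,-3,0,0,5.8,255,0,0,0,0,0,0,255]}}

```text
t: 12.58
position: [0.6145, 0.1499, 0.1064]
tcp_rot: [0.01, 1.0, 0.0, 0.002]
ft_force: [0.5, -0.4, -3.8]
finger_gap: 0.0177
grip_force: 107.8
```

```bash
python3 -c "
from h import *;st();print(rel([.385,-.179,.104],down(1.55)))"
```

```text
t 12.575 pos [0.6145 0.1499 0.1064] yaw_y 1.5498 tilt [0.004 0.   ] F [ 0.5 -0.4 -3.8] T [-0.022  0.037  0.033] gap 0.0177 g 107.8 j [ 0.111  0.482  0.042  1.127 -0.     0.132]
(array([ 22.25547919, -33.36868213,   0.14226512]), array([ 0.02648012,  0.20451945, -0.00934637]))
```

{"op": "send_rows", "data": {"rows": [1.5,-2.3,0,0,0,0,255,2.5,-3.7,0,0,0,0,255,2.9,-4.4,0,0,0,0,255,2.9,-4.4,0,0,0,0,255,2.9,-4.4,0,0,0,0,255,2.9,-4.4,0,0,0,0,255,2.9,-4.4,0,0,0,0,255,2.3,-3.4,0,0,0,0,255,1.4,-2,0,0,0,0,255,0,0,0,0,0,0,255]}}

```text
t: 13.82
position: [0.3832, -0.1801, 0.1034]
tcp_rot: [0.011, 1.0, 0.0, -0.001]
ft_force: [-0.2, 0.7, -1.7]
finger_gap: 0.0174
grip_force: 108.0
```

```bash
python3 - <<'E'
from h import *
st();print(rel([.385,-.179,.054],down(1.55)))
a=env.read_camera("scene");b=env.read_camera("top")
R=lambda x:cv2.resize(x,(400,400),interpolation=cv2.INTER_CUBIC)
cv2.imwrite("pics/c7.png",np.hstack([R(a[110:210,255:355]),R(b[150:250,355:455])]))
E
```

```text
t 13.825 pos [ 0.3832 -0.1801  0.1034] yaw_y 1.5491 tilt [-0.001  0.001] F [-0.2  0.7 -1.7] T [-0.005  0.069  0.026] gap 0.0174 g 108.0 j [-0.632  0.149 -0.474  0.95  -0.    -0.611]
(array([-0.1872981 ,  0.11249319,  4.94136233]), array([ 0.03533305, -0.06345921, -0.05260259]))
```

View pics/c7.png

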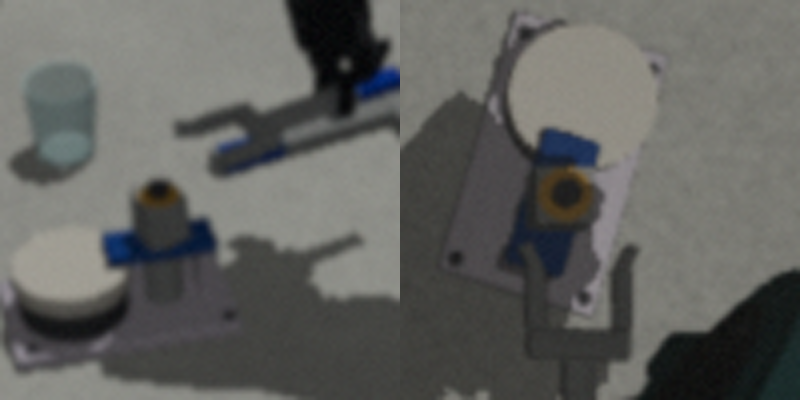

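The crop shows the jaws facing the nut: tips at top picture (386,212) and (413,212), nut at (396.5,198). I'll convert these to check lateral alignment.

```bash
python3 - <<'E'
from h import *
T=lambda p:[((x-400)/4+355-.4,y/4+150-.4) for x,y in p]
z=.154
print(onplane("top",T([(523,250),(634,250),(525,355),(632,355),(530,330),(630,330)]),z))
print("handle",onplane("top",T([(561,380),(608,380)]),z))
print("nut",onplane("top",T([(566,191)]),.126))
E
```

```text
[[ 0.51245523 -0.14873704  0.154     ]
 [ 0.51240285 -0.21348174  0.154     ]
 [ 0.45098632 -0.1484386   0.154     ]
 [ 0.45107997 -0.21026035  0.154     ]
 [ 0.46551588 -0.15169168  0.154     ]
 [ 0.46557204 -0.2095963   0.154     ]]
handle [[ 0.43656704 -0.16887713  0.154     ]
 [ 0.43662346 -0.19596301  0.154     ]]
nut [[ 0.55152375 -0.18001656  0.126     ]]
```

{"op": "send_rows", "data": {"rows": [0,0.15,2,0,0,0,255,0,0,2.2,0,0,0,255,0,0,0.7,0,0,0,255,-1.5,0,0,0,0,0,255,-2,0,0,0,0,0,255,-1,0,0,0,0,0,255,0,0,0,0,0,0,255]}}

```text
t: 14.8
position: [0.4302, -0.1789, 0.0554]
tcp_rot: [0.01, 1.0, -0.0, 0.0]
ft_force: [-0.7, 0.4, -1.8]
finger_gap: 0.0174
grip_force: 108.0
```

```bash
python3 -c "
from h import *;st();print(rel([.448,-.180,.054],down(1.55)))"
```

```text
t 14.8 pos [ 0.4302 -0.1789  0.0554] yaw_y 1.5507 tilt [ 0. -0.] F [-0.7  0.4 -1.8] T [-0.019  0.083 -0.034] gap 0.0174 g 108.0 j [-0.569  0.26  -0.471  0.839 -0.    -0.549]
(array([-1.77864509, -0.0733363 ,  0.13749113]), array([-0.01402813,  0.0194093 ,  0.03788054]))
```

{"op": "send_rows", "data": {"rows": [-1,-0.05,0.1,0,0,0,255,-0.6,0,0,0,0,0,255,0,0,0,0,0,0,255]}}

```text
t: 15.18
position: [0.4457, -0.1798, 0.0542]
tcp_rot: [0.01, 1.0, -0.0, 0.0]
ft_force: [-0.2, -0.1, -3.4]
finger_gap: 0.0176
grip_force: 108.0
```

```bash
python3 -c "
from h import *;st()"
```

```text
t 15.175 pos [ 0.4457 -0.1798  0.0542] yaw_y 1.5499 tilt [ 0. -0.] F [-0.2 -0.1 -3.4] T [0.068 0.038 0.053] gap 0.0176 g 108.0 j [-0.553  0.284 -0.439  0.847  0.    -0.532]
```

{"op": "send_rows", "data": {"rows": [-0.2,0,0,0,0,0,255,-0.2,0,0,0,0,0,255]}}

```text
t: 15.42
position: [0.4494, -0.1798, 0.0542]
tcp_rot: [0.011, 1.0, -0.0, -0.0]
ft_force: [-0.5, 0.2, -1.8]
finger_gap: 0.0174
grip_force: 108.0
```

```bash
python3 -c "
from h import *;st()"
```

```text
t 15.425 pos [ 0.4494 -0.1798  0.0542] yaw_y 1.5496 tilt [-0. -0.] F [-0.5  0.2 -1.8] T [-0.007  0.13   0.066] gap 0.0174 g 108.0 j [-0.549  0.289 -0.431  0.85  -0.    -0.528]
```

The spanner is seated with no side load. Now I'll swing it clockwise about the nut.

{"op": "send_rows", "data": {"rows": [-0.02,0.53,0,0,0,3,255,-0.02,0.71,0,0,0,4,255,-0.02,0.71,0,0,0,4,255,-0.02,0.71,0,0,0,4,255,0,0,0,0,0,0,255]}}

```text
t: 16.05
position: [0.4521, -0.1531, 0.0539]
tcp_rot: [0.141, 0.99, -0.0, -0.001]
ft_force: [-6.2, -1.9, -1.1]
finger_gap: 0.0177
grip_force: 108.1
```

```bash
cat >> h.py <<'E'
def sw(nut=(.5515,-.182)):
    st();s=env.read_state();R=Rot.from_quat(s["tcp_rot"]).as_matrix()
    d=R.T@(np.array([*nut,s["position"][2]])-s["position"]);print("nut in tool (cm)",(d*100).round(2),"F tool",(R.T@s["ft_force"]).round(1))
E
python3 -c "
from h import *;sw()"
```

```text
t 16.05 pos [ 0.4521 -0.1531  0.0539] yaw_y 1.2873 tilt [-0.002  0.   ] F [-6.2 -1.9 -1.1] T [-0.116  1.208  0.116] gap 0.0177 g 108.1 j [-0.497  0.281 -0.445  0.847 -0.001 -0.213]
nut in tool (cm) [-10.35   0.    -0.02] F tool [ 5.4 -3.6  1.1]
```

{"op": "send_rows", "data": {"rows": [0,0.72,0,0,0,4,255,0,0.72,0,0,0,4,255,0,0.72,0,0,0,4,255,-0.02,0.72,0,0,0,4,255,0,0,0,0,0,0,255]}}

```text
t: 16.68
position: [0.4639, -0.1268, 0.054]
tcp_rot: [0.277, 0.961, -0.0, -0.001]
ft_force: [-3.9, -1.2, -3.2]
finger_gap: 0.0176
grip_force: 108.0
```

```bash
python3 -c "
from h import *;sw()"
```

```text
t 16.675 pos [ 0.4639 -0.1268  0.054 ] yaw_y 1.0096 tilt [-0.001 -0.   ] F [-3.9 -1.2 -3.2] T [-0.07   0.77   0.099] gap 0.0176 g 108.0 j [-0.436  0.285 -0.438  0.849 -0.     0.125]
nut in tool (cm) [-1.036e+01 -1.000e-02 -1.000e-02] F tool [ 2.6 -3.   3.2]
```

{"op": "send_rows", "data": {"rows": [-0.02,0.72,0,0,0,4,255,-0.02,0.54,0,0,0,3,255,-0.01,0.36,0,0,0,2,255,0,0,0,0,0,0,255]}}

```text
t: 17.18
position: [0.4734, -0.1141, 0.054]
tcp_rot: [0.351, 0.936, -0.0, -0.001]
ft_force: [-5.6, 0.4, -2.5]
finger_gap: 0.0177
grip_force: 108.1
```

```bash
python3 -c "
from h import *;sw()"
```

```text
t 17.175 pos [ 0.4734 -0.1141  0.054 ] yaw_y 0.8534 tilt [-0.001  0.   ] F [-5.6  0.4 -2.5] T [0.016 0.956 0.149] gap 0.0177 g 108.1 j [-0.404  0.295 -0.423  0.854 -0.     0.314]
nut in tool (cm) [-1.035e+01  1.000e-02 -1.000e-02] F tool [ 4.5 -3.4  2.5]
```

{"op": "send_rows", "data": {"rows": [-0.01,0.36,0,0,0,2,255,-0.01,0.36,0,0,0,2,255,0,0,0,0,0,0,255]}}

```text
t: 17.55
position: [0.4784, -0.1088, 0.054]
tcp_rot: [0.384, 0.924, 0.0, -0.001]
ft_force: [-5.9, 0.3, -1.8]
finger_gap: 0.0179
grip_force: 108.1
```

```bash
python3 -c "
from h import *;sw()"
```

```text
t 17.55 pos [ 0.4784 -0.1088  0.054 ] yaw_y 0.7834 tilt [-0.001  0.001] F [-5.9  0.3 -1.8] T [0.186 1.08  0.198] gap 0.0179 g 108.1 j [-0.39   0.3   -0.415  0.857  0.     0.397]
nut in tool (cm) [-1.035e+01  1.000e-02 -1.000e-02] F tool [ 4.4 -4.   1.8]
```

{"op": "send_rows", "data": {"rows": [-0.01,0.36,0,0,0,2,255,0,0,0,0,0,0,255]}}

```text
t: 17.8
position: [0.4807, -0.1064, 0.0539]
tcp_rot: [0.4, 0.917, -0.0, -0.001]
ft_force: [-6.3, -1.1, -1.8]
finger_gap: 0.0177
grip_force: 108.2
```

```bash
python3 -c "
from h import *;sw()"
```

```text
t 17.8 pos [ 0.4807 -0.1064  0.0539] yaw_y 0.7486 tilt [-0.002  0.   ] F [-6.3 -1.1 -1.8] T [-0.078  1.344  0.415] gap 0.0177 g 108.2 j [-0.383  0.303 -0.41   0.859 -0.     0.439]
nut in tool (cm) [-1.035e+01  4.000e-02 -1.000e-02] F tool [ 3.4 -5.4  1.8]
```

{"op": "send_rows", "data": {"rows": [-0.01,0.36,0,0,0,2,255,0,0,0,0,0,0,255]}}

```text
t: 18.05
position: [0.4827, -0.1043, 0.0538]
tcp_rot: [0.415, 0.91, -0.001, -0.001]
ft_force: [-10.1, -3.5, -2.0]
finger_gap: 0.0174
grip_force: 108.5
```

```bash
python3 -c "
from h import *;sw()"
```

```text
t 18.05 pos [ 0.4827 -0.1043  0.0538] yaw_y 0.7139 tilt [-0.003 -0.001] F [-10.1  -3.5  -2. ] T [-0.674  2.062  0.772] gap 0.0174 g 108.5 j [-0.377  0.307 -0.406  0.861 -0.002  0.48 ]
nut in tool (cm) [-10.38   0.11  -0.02] F tool [ 4.  -9.9  2.1]
```

{"op": "send_rows", "data": {"rows": [-0.01,0.36,0,0,0,2,255,0,0,0,0,0,0,255]}}

```text
t: 18.3
position: [0.4846, -0.1023, 0.0536]
tcp_rot: [0.431, 0.902, -0.002, -0.002]
ft_force: [-14.4, -7.0, -1.5]
finger_gap: 0.0173
grip_force: 109.1
```

```bash
python3 -c "
from h import *;sw()"
```

```text
t 18.3 pos [ 0.4846 -0.1023  0.0536] yaw_y 0.6792 tilt [-0.005 -0.001] F [-14.4  -7.   -1.5] T [-1.434  2.92   1.265] gap 0.0173 g 109.1 j [-0.371  0.31  -0.401  0.864 -0.003  0.521]
nut in tool (cm) [-10.4    0.2   -0.02] F tool [  3.6 -15.6   1.6]
```

The force climbs steadily to 15.6 N (about 3 N m at the nut) at the predicted stop angle, so the nut is solid. I'll back off within the play and slide the spanner off.

{"op": "send_rows", "data": {"rows": [0,-0.71,0,0,0,-4,255,0,-0.71,0,0,0,-4,255,0,-0.53,0,0,0,-3,255,0,0,0,0,0,0,255]}}

```text
t: 18.8
position: [0.4731, -0.1154, 0.0544]
tcp_rot: [0.343, 0.939, 0.0, 0.0]
ft_force: [-0.3, 0.5, -3.1]
finger_gap: 0.0174
grip_force: 108.5
```

```bash
python3 -c "
from h import *;sw()"
```

```text
t 18.8 pos [ 0.4731 -0.1154  0.0544] yaw_y 0.8695 tilt [ 0.001 -0.   ] F [-0.3  0.5 -3.1] T [ 0.102  0.028 -0.026] gap 0.0174 g 108.5 j [-0.407  0.293 -0.425  0.852  0.     0.294]
nut in tool (cm) [-1.029e+01 -3.000e-02  1.000e-02] F tool [0.5 0.2 3.1]
```

Unloaded. Withdrawing along the spanner's axis.

{"op": "send_rows", "data": {"rows": [0.5,0,0,0,0,0,255,1,0,0,0,0,0,255,2,0,0,0,0,0,255,2.5,0,0,0,0,0,255,1,0,0,0,0,0,255,0,0,-2.5,0,0,0,255,0,0,-2.5,0,0,0,255,0,0,0,0,0,0,255]}}

```text
t: 19.8
position: [0.4206, -0.0701, 0.1054]
tcp_rot: [0.344, 0.939, -0.0, 0.002]
ft_force: [0.6, 0.5, -3.5]
finger_gap: 0.0171
grip_force: 108.7
```

```bash
python3 -c "
from h import *;sw();print(rel([.6137,.1498,.06],down(1.7207)))"
```

```text
t 19.8 pos [ 0.4206 -0.0701  0.1054] yaw_y 0.8692 tilt [ 0.003 -0.001] F [ 0.6  0.5 -3.5] T [ 0.038  0.058 -0.024] gap 0.0171 g 108.7 j [-0.357  0.149 -0.468  0.951 -0.     0.345]
nut in tool (cm) [-17.22  -0.09   0.05] F tool [-0.1  0.7  3.5]
(array([-0.54041054, 29.25950111,  4.57395444]), array([-1.57533087e-02,  1.89008832e-01, -4.87899844e+01]))
```

{"op": "send_rows", "data": {"rows": [0,0,0,0,0,-5,255,0,0,0,0,0,-8.8,255,0,0,0,0,0,-10,255,0,0,0,0,0,-10,255,0,0,0,0,0,-10,255,0,0,0,0,0,-5,255,0,0,0,0,0,0,255]}}

```text
t: 20.68
position: [0.4191, -0.0697, 0.1034]
tcp_rot: [-0.075, 0.997, 0.0, -0.0]
ft_force: [-0.5, -0.4, -2.8]
finger_gap: 0.0177
grip_force: 108.6
```

```bash
python3 -c "
from h import *;sw();print(rel([.6137,.1498,.09],down(1.7207)))"
```

```text
t 20.675 pos [ 0.4191 -0.0697  0.1034] yaw_y 1.7201 tilt [-0.001  0.   ] F [-0.5 -0.4 -2.8] T [-0.021  0.111 -0.035] gap 0.0177 g 108.6 j [-0.357  0.151 -0.471  0.95  -0.    -0.506]
nut in tool (cm) [-1.142e+01 -1.308e+01 -1.000e-02] F tool [ 0.5 -0.3  2.8]
(array([-22.50990876,  18.80754787,   1.32507072]), array([ 0.02384246, -0.04736483, -0.03410841]))
```

{"op": "send_rows", "data": {"rows": [-1.5,1.3,0,0,0,0,255,-3,2.5,0,0,0,0,255,-4,3.3,0,0,0,0,255,-4,3.3,0,0,0,0,255,-4,3.4,0,0,0,0,255,-3.5,2.9,0,0,0,0,255,-2.5,2.1,0,0,0,0,255,0,0,0,0,0,0,255]}}

```text
t: 21.68
position: [0.6146, 0.1513, 0.1027]
tcp_rot: [-0.075, 0.997, 0.0, -0.0]
ft_force: [-1.2, 0.2, -2.6]
finger_gap: 0.0174
grip_force: 108.6
```

```bash
python3 -c "
from h import *;sw();print(rel([.6137,.1498,-.010],down(1.7207)))"
```

```text
t 21.675 pos [0.6146 0.1513 0.1027] yaw_y 1.7203 tilt [-0.001  0.   ] F [-1.2  0.2 -2.6] T [-0.078  0.059 -0.033] gap 0.0174 g 108.6 j [ 0.113  0.488  0.042  1.126  0.    -0.037]
nut in tool (cm) [ 11.2  -32.02   0.  ] F tool [1.1 0.4 2.6]
(array([ 0.09829591, -0.14042551, 11.27376058]), array([ 0.01105011, -0.04530061, -0.02219288]))
```

{"op": "send_rows", "data": {"rows": [0.1,-0.1,3,0,0,0,255,0,0,3.5,0,0,0,255,0,0,2.5,0,0,0,255,0,0,1.3,0,0,0,255,0,0,0.6,0,0,0,255,0,0,0.4,0,0,0,255,0,0,0,0,0,0,255]}}

```text
t: 22.55
position: [0.6131, 0.1486, -0.0084]
tcp_rot: [-0.075, 0.997, -0.0, 0.0]
ft_force: [0.8, 0.5, -2.6]
finger_gap: 0.0175
grip_force: 108.6
```

```bash
python3 -c "
from h import *;st()"
```

```text
t 22.55 pos [ 0.6131  0.1486 -0.0084] yaw_y 1.7206 tilt [0.001 0.   ] F [ 0.8  0.5 -2.6] T [0.003 0.117 0.011] gap 0.0175 g 108.6 j [ 0.109  0.566 -0.143  0.862 -0.    -0.041]
```

Now the last few millimetres to contact.

{"op": "send_rows", "data": {"rows": [0,0,0.3,0,0,0,255,0,0,0.2,0,0,0,255,0,0,0.1,0,0,0,255,0,0,0,0,0,0,255]}}

```text
t: 23.05
position: [0.6129, 0.1486, -0.0148]
tcp_rot: [-0.075, 0.997, -0.0, -0.0]
ft_force: [-0.4, 0.9, -1.7]
finger_gap: 0.0175
grip_force: 108.8
```

```bash
python3 -c "
from h import *;st()"
```

```text
t 23.05 pos [ 0.6129  0.1486 -0.0148] yaw_y 1.7208 tilt [-0. -0.] F [-0.4  0.9 -1.7] T [-0.018  0.135  0.049] gap 0.0175 g 108.8 j [ 0.109  0.572 -0.151  0.848 -0.    -0.041]
```

{"op": "send_rows", "data": {"rows": [0,0,0.1,0,0,0,255,0,0,0.05,0,0,0,255,0,0,0,0,0,0,255]}}

```text
t: 23.42
position: [0.613, 0.1486, -0.015]
tcp_rot: [-0.075, 0.997, -0.0, 0.001]
ft_force: [-6.9, -0.4, 16.4]
finger_gap: 0.0175
grip_force: 111.3
```

```bash
python3 -c "
from h import *;st()"
```

```text
t 23.425 pos [ 0.613   0.1486 -0.015 ] yaw_y 1.7208 tilt [0.001 0.   ] F [-6.9 -0.4 16.4] T [-0.224  1.279 -0.031] gap 0.0175 g 111.3 j [ 0.109  0.571 -0.152  0.846 -0.    -0.041]
```

It is resting on the ribs. I'll ease off, open, look, and lift away.

{"op": "send_rows", "data": {"rows": [0,0,-0.1,0,0,0,255,0,0,0,0,0,0,0,0,0,0,0,0,0,0,0,0,0,0,0,0,0,0,0,0,0,0,0,0,0,0,0,0,0,0,0,0,0,-2,0,0,0,0,0,0,-4,0,0,0,0,0,0,-5,0,0,0,0,0,0,-5,0,0,0,0]}}

```text
t: 24.68
position: [0.6126, 0.1486, 0.1462]
tcp_rot: [-0.075, 0.997, 0.0, -0.0]
ft_force: [-0.1, -0.7, -0.2]
finger_gap: 0.0855
grip_force: 0.0
```

{"op": "send_rows", "data": {"rows": [3,3,0,0,0,0,0,5,3,0,0,0,0,0,5,3,0,0,0,0,0,5,2,0,0,0,0,0,4,0,0,0,0,0,0,0,0,0,0,0,0,0]}}

```text
t: 25.42
position: [0.3765, 0.2244, 0.1451]
tcp_rot: [-0.076, 0.997, 0.0, -0.0]
ft_force: [-0.3, -0.2, 0.6]
finger_gap: 0.0852
grip_force: 0.0
```

```bash
python3 - <<'E'
from h import *
st()
a=env.read_camera("scene");b=env.read_camera("top")
R=lambda x:cv2.resize(x,(400,400),interpolation=cv2.INTER_CUBIC)
cv2.imwrite("pics/c8.png",np.vstack([np.hstack([R(a[220:300,285:365]),R(b[120:220,220:320])])[:300*2],np.hstack([a[130:230,230:380],b[120:220,355:505]]).repeat(2,0).repeat(2,1)[:, :800] if 0 else cv2.resize(np.hstack([a[135:210,245:345],b[150:225,355:455]]),(800,200) )]))
E
```

```text
t 25.425 pos [0.3765 0.2244 0.1451] yaw_y 1.7222 tilt [-0.  0.] F [-0.3 -0.2  0.6] T [ 0.026  0.022 -0.03 ] gap 0.0852 g 0.0 j [ 0.351  0.142 -0.36   1.069  0.     0.2  ]
```

View pics/c8.png

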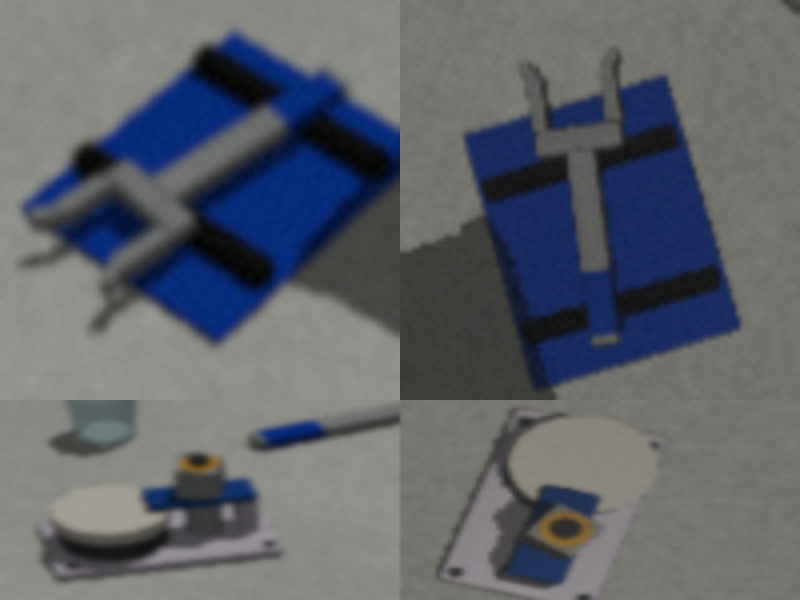

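The picture shows the spanner flat across both ribs where it lay at the start (handle at top (268,170), tips at (252,136) and (273,133)). The nut is turned to its stop, the bystanders in view are where they were, and the arm is clear.

```bash
python3 -c "
from rig import env
print(env.close_job())"
```

```text
the job is handed in; nothing more can be done
None
```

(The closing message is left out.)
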